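# Weight the spring clamp open and slide the felt pad under its jaw

### The job

Stand the loose round steel dome on the little round pan at the tail of the red spring clamp arm, so that its weight holds the jaw open; then slide the blue-sided felt pad in from the side, crosswise beneath the raised jaw, until it lies flat and centred between the yellow tape corners. Leave the dome standing on the pan with the jaw open, ready for glueing, and leave the white-sided pad where it lies.

Things in the scene. Friction and masses are not known exactly. Their poses are not given: they have to be found in the camera images.
- weight_center (a point): Centre (22 mm above its flat underside) of the loose polished steel dome, 58 mm across near the foot and 44 mm tall, rounded top with a black slot; 0.6 kg. It stands upright on the bench; z axis up. Grip it across its diameter, half-way up, in any direction. Mind the fixed bench clamp to the robot's right of it: its chrome crank stands 265 mm tall at about x 0.56 to 0.62, y -0.17 to -0.12 m.
- pan_top (a point): Centre of the flat rubber-faced top of the rimless round pan, 68 mm across, on the tail of the red clamp arm; it moves with the arm. Shut: 82 mm above the bench, sloping 16 degrees (outer edge higher). Fully open: level, 58 mm above the bench, 190 mm from the mouth point along the mouth's +x axis (6 mm farther out than shut). About 3.5 N down on it holds the jaw open; the dome weighs enough.
- clamp_arm (a joint): Angle of the red rocker arm: 0 = shut (sprung shut; jaw foot about 8 mm above the bench), 0.28 rad = fully open at its stop (arm level, foot 37 mm above the bench, top of the bar 55 mm). The bar is 22 mm wide; its black rubber jaw foot is 22 mm across.
- mouth (a point): Point on the bench straight below the jaw foot; the clamp is fixed. x axis: level along the arm from jaw to tail pan (pivot at 105 mm, grey pedestal from 72 mm on); y: level, crosswise; z up. The pad's middle belongs here, its long side along this y, inside yellow tape corners that mark 80 x 120 mm. It can slide in from +y or -y.
- blue_pad_center (a point): Centre (half-way up) of the loose felt rubbing pad with BLUE sides and grey felt top, 63 mm (its x) by 102 mm (its y, the long side) by 21 mm tall, 0.05 kg, lying flat on the bench with the felt up. Grip it across its 63 mm width near the end that faces away from the jaw, 36 mm from its centre, so that the gripper stays beside the clamp arm.
- white_pad_center (a point): Centre (half-way up) of the other loose pad, with WHITE sides and grey felt top, 69 x 104 x 21 mm. Not wanted; leave it alone. The two pads lie on opposite sides of the clamp, and which is on which side varies.
Not all that is in view belongs to the job. Leave any brown or orange look-alike of the part that bears blue_pad_center alone.

How it is judged (in metres and radians):
On the way:
1. the dome stands on the tail pan and alone holds the jaw open, while the blue-sided pad is still outside (value of joint clamp_arm above 0.22 rad and horizontal distance between weight_center and pan_top below 0.02 m and contact force between the fingers and anything else below 0.1 N and horizontal distance between blue_pad_center and mouth above 0.06 m), for 0.2 s.
At the end, for the whole second after the job is handed in: Dome upright on the tail pan, within 22 mm of its centre; arm at rest above 0.22 rad; blue-sided pad flat on the bench under the jaw foot, its middle within 20 mm of the mouth point along the arm and 25 mm across it, long side within 12 degrees of crosswise (value of joint clamp_arm above 0.22 rad and horizontal distance between weight_center and pan_top below 0.022 m and angle between weight_center's own z axis and vertical below 0.17 rad and x of blue_pad_center in the frame of mouth between -0.02 and 0.02 m and y of blue_pad_center in the frame of mouth between -0.025 and 0.025 m and height (world z) of blue_pad_center below 0.016 m and angle between blue_pad_center's own z axis and vertical below 0.1 rad and angle between the y axis of blue_pad_center and the y axis of mouth, either way round below 0.22 rad and velocity of joint clamp_arm below 0.05 rad/s); the robot touches nothing.
It fails at once if the white-sided pad is moved more than 30 mm (distance of white_pad_center from where it was at the start of the episode above 0.03 m).
It also fails if it takes over 54 s, if anything falls off the work surface, if the arm or the gripper's body presses on something with over 40 N, if the wrist force passes 120 N, or if a joint passes its speed limit or range.

### The arm

A 6-joint arm with a two-finger parallel gripper is mounted at the origin on a cart in front of the work surface, level with it; the furniture and walls round the work are solid. World frame = base frame: x ahead of the robot, y to its left, z up, the work surface at z = 0. Lengths are in m, angles in degrees, forces in N, time in s.
With the tool pointing down it reaches from about 0.4 to 0.825 m from the base axis. Payload 7 kg.
Tool frame: the origin (TCP) lies midway between the tips of the shut fingers; the grasp point (between the pads) lies ctrl.tcp_to_grasp behind it (ctrl.tcp_to_grasp is the distance from the TCP to the grasp point, in m); z points along the fingers, y is the line along which they close (so a half turn about z gives the same grasp; the last joint's range is limited). The gripper opens to 88 mm and grips with 3 to 60 N. Pads are 19 mm wide; open, the fingers measure 130 mm over their backs; the gripper's body (78 mm by 193 mm) begins 47 mm behind the grasp point.
Start: joints at [-48.237, 20.546, 0.682, 0, -70.136, -16.507], TCP at [0.288, -0.61, 0.199] pointing down, gripper open.
Joint ranges: [-176.03, 176.03], [-82.01, 121.73], [-58.28, 71.71], [-173.87, 95.51], [-174.79, -0.11], [-173.66, 173.66]. Speed limits (degrees/s): [136.94, 136.94, 172.46, 180, 180, 180].

### API

Orientations are given as [roll, pitch, yaw] about the fixed x, y, z axes, in that order (R = Rz(yaw) Ry(pitch) Rx(roll)).
In Python, from plant import ctrl, imaging, close_job gives the robot as it stands.
- The arm moves only by the shell command python3 -m crank 'ROWS'. ROWS is JSON, a list of rows, each a list of 3 entries, a list of its own where there are three numbers: the shift along the world's x, y, z in m, then the turn, a rotation vector about the world's x, y, z in degrees, then the opening, from -1 (shut) to 1 (fully open), so that 0 is half open. A call has 1 to 12 rows; each row shifts and turns the commanded pose from where the row before left it; what a row does not reach is not made up. A row lasts 1/10 s, in which the tool goes at most 50 mm and 8.59 degrees, less where a joint would pass 70% of its speed; a pose out of reach is approached as far as the arm can. A call is refused whole if a number of a shift passes 0.05 or a number of a turn 8.59, either way. A call with a gripper value outside its range is refused whole. The fingers move at their own pace and stop on an object; the grip force is fixed at half the most. Time passes only in rows, so rows that do not move let the fingers close. It gives the time, the measured TCP pose, the force, the opening and the grip force at its end, in the units of the state.
- ctrl.get_obs(): the state, without advancing time (a new reading comes with each control period).
- imaging.snapshot(name): name is "scene" or "top" or "wrist"; returns (picture, depth): 384x512x3 uint8, blue, green, red; 384x512 float32, m along the optical axis (not along the pixel's ray), 0 where there is no reading.
- imaging.camera_model(name): a dict with "mtx" (3x3 intrinsics, pixels), "R" (3x3) and "t" (3): a world point X has camera coordinates R X + t. Camera axes: x right, y down, z forward; pixel columns grow to the right and rows downward; lengths in m; the calibration is good to about 2 mm. A picture is of the moment at which its call begins: read the wrist's pose just before it. camera_model takes no time and is no camera call; for the wrist camera it gives the pose at the moment of the call.
- close_job(): hands the job in; it is judged then, once.
The state is a dict: "clock": time; "joint_pos": joint angles; "qvel": joint speeds; "tau": joint torques, N m; "tool_pos": TCP position; "orientation": TCP orientation; "force": force on the tool from outside, world axes, zero at the start; "moment": the same for the moment, N m; "opening": finger opening in m; "gripper_force": force on a finger pad.
Only numpy, scipy, OpenCV 4.12 (cv2) and the standard library are available. Lean on these libraries where they do the work, as an engineer would, in place of code of your own. Each camera call takes 0.05 s, during which the arm holds its last target. There are 200 camera calls.

## Working session

There is one attempt and no reset: what is moved stays moved. The work goes in short steps, Python scripts to look and compute and a shell command to move; the robot and the scene stay as the last step left them, time stands still between calls to the robot, and variables do not carry over. Pictures are saved under pics/ and viewed, at most 10 in all, crops included, and the job is handed in when it is done.

```bash
mkdir -p pics
python3 - <<'E'
from plant import ctrl, imaging
import cv2,numpy as np
o=ctrl.get_obs();print(o['clock'],o['tool_pos'],o['orientation'],o['opening'],ctrl.tcp_to_grasp)
for n in("scene","top"):
    p,d=imaging.snapshot(n);cv2.imwrite(f"pics/{n}0.png",cv2.resize(p,(800,600)));np.savez(f"{n}0.npz",p=p,d=d,**imaging.camera_model(n))
    m=imaging.camera_model(n);print(n,m['mtx'],-m['R'].T@m['t'],m['R'])
E
```

```text
0.0 [ 0.28773967 -0.60997629  0.19779462] [ 1.79901414e+02 -9.30623534e-03 -1.54749696e+02] 0.08762449761961663 0.0188
scene [[496.72762475   0.         256.01638426]
 [  0.         496.72762475 180.82669676]
 [  0.           0.           1.        ]] [-0.45991008  1.03146106  0.99977234] [[-0.71981558 -0.69415586  0.00362846]
 [-0.37872994  0.38833853 -0.84009334]
 [ 0.58174665 -0.60608648 -0.54242973]]
top [[442.32248248   0.         257.53351744]
 [  0.         442.32248248 191.62869328]
 [  0.           0.           1.        ]] [0.43737191 0.03882158 1.25997659] [[-0.00328877 -0.99999388  0.00119423]
 [-0.9982731   0.00321307 -0.05865567]
 [ 0.05865148 -0.00138508 -0.99827756]]
```

View pics/top0.png

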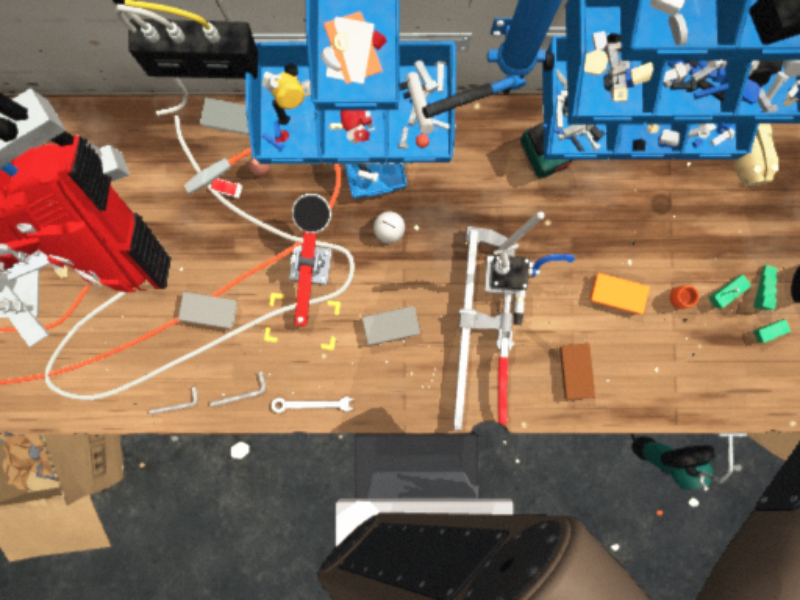

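View pics/scene0.png

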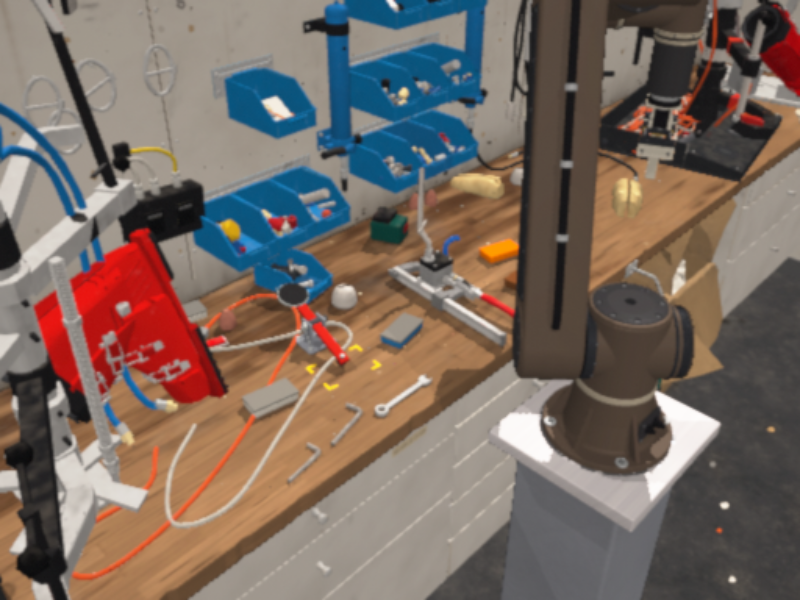

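Top view: dome at (389,228), pan (311,213), jaw end (302,322), tape corners around (301,321). The pad at (391,326) shows blue sides in the scene view (402,330), and the pale-sided one at (207,311) is to be left alone. Next I'll compute positions from both views.

```bash
cat > h.py <<'E'
import numpy as np,cv2
def ray(m,u,v):
    d=m['R'].T@np.linalg.solve(m['mtx'],[u,v,1.]);return -m['R'].T@m['t'],d
def onz(m,u,v,z):
    c,d=ray(m,u,v);return c+d*(z-c[2])/d[2]
def dep(m,D,u,v):
    c,d=ray(m,u,v);w=D[int(v)-1:int(v)+2,int(u)-1:int(u)+2];return c+d*np.median(w)
def tri(*obs):
    A=np.zeros((3,3));b=np.zeros(3)
    for m,u,v in obs:
        c,d=ray(m,u,v);d=d/np.linalg.norm(d);P=np.eye(3)-np.outer(d,d);A+=P;b+=P@c
    return np.linalg.solve(A,b)
E
python3 - <<'E'
from h import *
np.set_printoptions(precision=4,suppress=True)
T=dict(np.load('top0.npz'));S=dict(np.load('scene0.npz'));k=.64
pts={'dome':((389,228),(344,296)),'pan':((311,213),(292,294)),'pad':((391,326),(403,328)),'jaw':((302,322),(342,357)),'white':((207,311),(271,397))}
for n,(a,b) in pts.items():
    a=np.array(a)*k;b=np.array(b)*k
    print(n,'tri',tri((T,*a),(S,*b)),'dT',dep(T,T['d'],*a),'dS',dep(S,S['d'],*b))
for q in [(272,300),(334,307),(270,335),(328,342)]: print('tape',onz(T,q[0]*k,q[1]*k,0))
c=[onz(T,u*k,v*k,.021) for u,v in [(362,317),(414,307),(420,337),(370,344)]]
print(np.array(c),np.mean(c,0))
im=T['p'][110:240,150:290];cv2.imwrite('pics/c1.png',cv2.resize(im,None,fx=4.6,fy=4.6,interpolation=cv2.INTER_CUBIC))
E
```

```text
dome tri [0.6419 0.0628 0.0186] dT [0.636  0.0605 0.0423] dS [0.6292 0.0777 0.0321]
pan tri [0.6581 0.1959 0.0799] dT [0.6561 0.194  0.0811] dS [0.6555 0.2007 0.0839]
pad tri [0.4633 0.0584 0.018 ] dT [0.4625 0.0577 0.0216] dS [0.4624 0.0608 0.0198]
jaw tri [0.4735 0.22   0.0247] dT [0.4701 0.2163 0.027 ] dS [0.4737 0.2261 0.0286]
white tri [0.4919 0.3905 0.0149] dT [0.4905 0.3877 0.0207] dS [0.484  0.3977 0.0246]
tape [0.5111 0.2751 0.    ]
tape [0.4979 0.1619 0.    ]
tape [0.4473 0.2783 0.    ]
tape [0.4342 0.1727 0.    ]
[[0.4788 0.1096 0.021 ]
 [0.4965 0.0163 0.021 ]
 [0.4427 0.0058 0.021 ]
 [0.4305 0.0953 0.021 ]] [0.4621 0.0568 0.021 ]
```

View pics/c1.png

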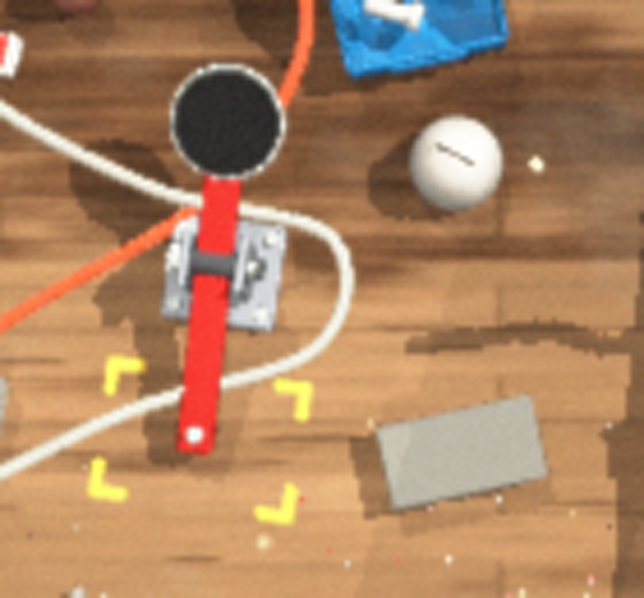

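The crop shows tape outer corners TL(107,357), TR(312,384), BL(88,492), BR(292,523). Pad corners are (377,430), (530,396), (548,476), (395,508), the pan is at (228,120), the dome at (457,163) and the jaw screw at (194,434).

Run:
```python
from h import *
np.set_printoptions(precision=4,suppress=True)
T=dict(np.load('top0.npz'))
f=lambda p,z:onz(T,150+p[0]/4.6,110+p[1]/4.6,z)
t=np.array([f(p,0) for p in[(107,357),(312,384),(292,523),(88,492)]]);m=t.mean(0);print('mouth tape',m,np.linalg.norm(np.roll(t,-1,0)-t,axis=1))
l=(t[1]+t[2]-t[0]-t[3])/2;print('arm yaw from tape',np.degrees(np.arctan2(l[1],l[0]))+90)
P=f((228,120),.082);B=f((194,434),.027);print('pan',P,'bolt',B,np.degrees(np.arctan2(*(P-B)[1::-1])),np.linalg.norm((P-B)[:2]))
print('open pan', m+190/1000*(P-m)/np.linalg.norm((P-m)[:2]), np.linalg.norm((P-m)[:2]))
print('dome',f((457,163),.02))
c=np.array([f(p,.021) for p in[(377,430),(530,396),(548,476),(395,508)]]);l=c[1]+c[2]-c[0]-c[3]
print('pad',c.mean(0),'long',np.degrees(np.arctan2(l[1],l[0])),np.linalg.norm(np.roll(c,-1,0)-c,axis=1))
from plant import imaging
print(imaging.camera_model('wrist'))
```

```text
mouth tape [0.4727 0.2198 0.    ] [0.1284 0.0868 0.1276 0.0843]
arm yaw from tape -8.246580902054859
pan [0.6566 0.1925 0.082 ] bolt [0.4749 0.2194 0.027 ] -8.429408804737195 0.18368482372129624
open pan [0.6606 0.1919 0.0838] 0.18591657662364233
dome [0.641  0.0598 0.02  ]
pad [0.4633 0.0568 0.021 ] long -78.01805106358195 [0.0955 0.0499 0.095  0.0487]
{'mtx': array([[299.2548,   0.    , 255.109 ],
       [  0.    , 299.2548, 191.2123],
       [  0.    ,   0.    ,   1.    ]]), 'R': array([[-0.4265,  0.9045,  0.0013],
       [ 0.8701,  0.4099,  0.2738],
       [ 0.2471,  0.1179, -0.9618]]), 't': array([ 0.6753, -0.0346,  0.3899])}
```

```bash
python3 -m crank '[[[0.013,0.047,0.005],[0,0,-3.36],1],[[0.013,0.047,0.005],[0,0,-3.36],1],[[0.013,0.047,0.005],[0,0,-3.36],1],[[0.013,0.047,0.005],[0,0,-3.36],1],[[0.013,0.047,0.005],[0,0,-3.36],1],[[0.013,0.047,0.005],[0,0,-3.36],1],[[0.013,0.047,0],[0,0,-3.36],1],[[0.013,0.047,0],[0,0,-3.36],1],[[0.013,0.047,0],[0,0,-3.36],1],[[0.013,0.047,0],[0,0,-3.36],1]]'
```

```text
clock: 1.1
tool_pos: [0.4178, -0.1385, 0.2289]
orientation: [180.0, 0.0, 171.5]
force: [2.0, 0.5, 0.2]
opening: 0.0875
gripper_force: 0.0
```

```bash
python3 -m crank '[[[0.005,0.048,0],[0,0,0],1],[[0.005,0.048,0],[0,0,0],1],[[0.012,0.048,0],[0,0,0],1],[[0.03,0.04,0],[0,0,0],1],[[0.04,0.014,0],[0,0,0],1],[[0.04,0,0],[0,0,0],1],[[0.035,0,0],[0,0,0],1],[[0,0,0],[0,0,0],1],[[0,0,0],[0,0,0],1]]'
python3 - <<'E'
from plant import ctrl, imaging
from h import *
m=imaging.camera_model('wrist');o=ctrl.get_obs();p,d=imaging.snapshot('wrist')
print(o['tool_pos'],o['orientation'])
np.savez('w1.npz',p=p,d=d,**m);cv2.imwrite('pics/w1.png',cv2.resize(p,(800,600),interpolation=cv2.INTER_CUBIC))
E
```

```text
clock: 2.0
tool_pos: [0.5849, 0.0574, 0.2273]
orientation: [-179.9, -0.1, 171.6]
force: [-0.4, -0.4, 0.1]
opening: 0.0875
gripper_force: 0.0
[0.58491736 0.05738302 0.22730154] [-1.79932780e+02 -1.36730656e-01  1.71615347e+02]
```

View pics/w1.png

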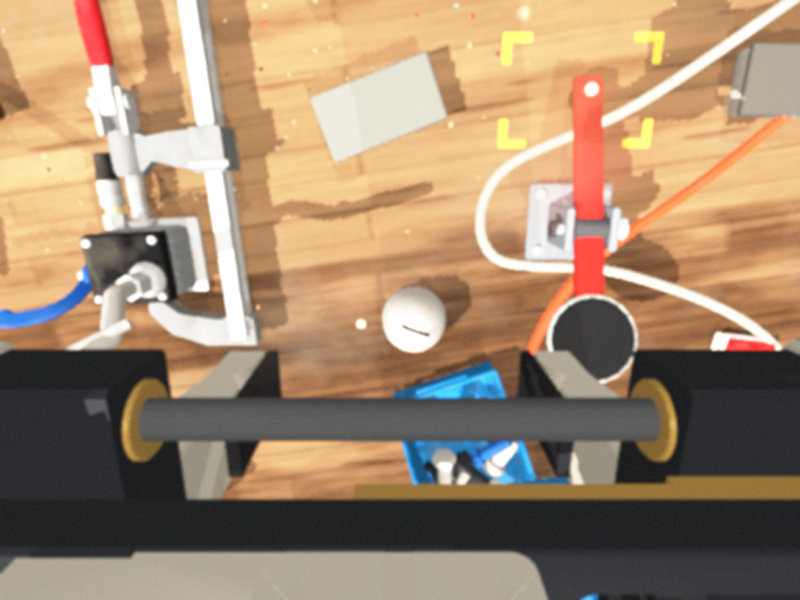

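The wrist view shows the dome at (414,318) and the pan at (592,338). Pad corners are (311,97), (429,54), (447,118), (336,160). Tape outer corners are (502,33), (664,33), (651,148), (498,148).

Run:
```python
from h import *
np.set_printoptions(precision=4,suppress=True)
T=dict(np.load('top0.npz'));W=dict(np.load('w1.npz'));k=.64
ft=lambda p,z:onz(T,150+p[0]/4.6,110+p[1]/4.6,z);f=lambda p,z:onz(W,p[0]*k,p[1]*k,z)
tt=lambda a,b:tri((T,150+a[0]/4.6,110+a[1]/4.6),(W,b[0]*k,b[1]*k))
t=np.array([f(p,0) for p in[(502,33),(664,33),(651,148),(498,148)]]);print('mouth',t.mean(0))
l=t[0]+t[3]-t[1]-t[2];print(np.degrees(np.arctan2(l[1],l[0])))
print('dome',f((414,318),.022),tt((457,163),(414,318)),dep(W,W['d'],414*k,318*k))
print('pan',f((592,338),.082),tt((228,120),(592,338)),dep(W,W['d'],592*k,338*k))
print('bolt',tt((194,434),(591,89)))
c=np.array([f(p,.021) for p in[(311,97),(429,54),(447,118),(336,160)]]);l=c[1]+c[2]-c[0]-c[3]
print('pad',c.mean(0),tt((462,452),(381,107)),'long',np.degrees(np.arctan2(l[1],l[0])),np.linalg.norm(np.roll(c,-1,0)-c,axis=1),dep(W,W['d'],381*k,107*k))
# dome outline by depth
c0,_=ray(W,0,0);v,u=np.mgrid[170:240,225:310];D=W['d'][170:240,225:310]
X=np.stack([u,v,np.ones_like(u)],-1)@np.linalg.inv(W['mtx']).T@W['R']*D[...,None]+c0
for z in(.01,.018,.026,.034):
    s=X[(abs(X[...,2]-z)<.004)&(np.hypot(X[...,0]-.638,X[...,1]-.06)<.045)];A=np.c_[2*s[:,:2],np.ones(len(s))]
    q=np.linalg.lstsq(A,(s[:,:2]**2).sum(1),rcond=None)[0];print(z,len(s),q[:2],np.sqrt(q[2]+q[0]**2+q[1]**2))
```

```text
mouth [0.4765 0.2208 0.    ]
-98.39472194121468
dome [0.6415 0.0617 0.022 ] [0.6405 0.0608 0.0245] [0.6349 0.062  0.0422]
pan [0.657  0.1931 0.082 ] [0.6561 0.1922 0.0842] [0.6575 0.1935 0.081 ]
bolt [0.4764 0.2204 0.0247]
pad [0.4672 0.0593 0.021 ] [ 0.4639  0.0585 -0.0033] long 100.62811616137776 [0.096  0.0479 0.0939 0.0502] [0.4665 0.06   0.021 ]
0.01 82 [0.6458 0.0616] 0.02837529570373822
0.018 103 [0.6459 0.0616] 0.02747470243573486
0.026 212 [0.6458 0.0615] 0.02536086904005015
0.034 398 [0.645  0.0615] 0.020573173349118252
```

```bash
python3 - <<'E'
from h import *
T=dict(np.load('top0.npz'));W=dict(np.load('w1.npz'))
v,u=np.mgrid[0:384,0:512];D=T['d'];c0,_=ray(T,0,0)
X=(np.stack([u,v,np.ones_like(u)],-1)@np.linalg.inv(T['mtx']).T@T['R']*D[...,None]+c0)[D>0]
for x0 in np.arange(.62,.86,.02):
  r=[]
  for y0 in np.arange(-.06,.32,.04):
    s=X[(X[:,0]>=x0)&(X[:,0]<x0+.02)&(X[:,1]>=y0)&(X[:,1]<y0+.04),2];r.append('%4d'%(1000*s.max()) if len(s) else '   .')
  print('%.2f'%x0,*r)
E
python3 -m crank '[[[0.03,0.002,-0.02],[0,0,0],1],[[0.029,0.002,-0.03],[0,0,0],1],[[0,0,-0.04],[0,0,0],1],[[0,0,-0.03],[0,0,0],1],[[0,0,0],[0,0,0],1],[[0,0,0],[0,0,0],1]]'
```

```text
0.62    4    5   44   45    6   80   79   70   20    5
0.64    5    5   46   48    4   87   90   83   18   15
0.66    6    5   37   40    5   92   91   89    4   16
0.68    6    6    9    5   32   88   93    3    5    6
0.70    7    5   33   34   39   12    5    7    6   11
0.72  185  179  438  434  435  437  178  179  183   13
0.74  305  317  454  426  424  452  145  169  201   42
0.76  313  318  470  433  437  472  144  183  218   43
0.78  306  213  483  437  439  482  146  182  225   14
0.80  229  203  484  444  440  483  180  193  229   22
0.82  229  194  483  445  440  483  200  200  229  268
0.84  230  185  399  430  401  462  198  292  300  392
clock: 2.65
tool_pos: [0.6438, 0.0614, 0.11]
orientation: [-180.0, 0.0, 171.7]
force: [0.7, 0.8, 0.5]
opening: 0.0879
gripper_force: 0.0
```

```bash
python3 -m crank '[[[0,0,-0.04],[0,0,0],1],[[0,0,-0.04],[0,0,0],1],[[0,0,-0.024],[0,0,0],1],[[0,0,0],[0,0,0],1],[[0,0,0],[0,0,0],-0.2],[[0,0,0],[0,0,0],-0.2],[[0,0,0],[0,0,0],-0.2],[[0,0,0],[0,0,0],-0.2],[[0,0,0],[0,0,0],-0.2],[[0,0,0],[0,0,0],-0.2]]'
```

```text
clock: 3.65
tool_pos: [0.6441, 0.0616, 0.0051]
orientation: [180.0, 0.0, 171.7]
force: [0.3, 1.0, 0.6]
opening: 0.0452
gripper_force: 0.6
```

```bash
python3 -m crank '[[[0,0,0],[0,0,0],-1],[[0,0,0],[0,0,0],-1],[[0,0,0],[0,0,0],-1],[[0,0,0],[0,0,0],-1],[[0,0,0],[0,0,0],-1]]'
python3 -m crank '[[[0,0,0.02],[0,0,0],-1],[[0,0,0.03],[0,0,0],-1],[[0,0,0.03],[0,0,0],-1],[[0,0,0],[0,0,0],-1],[[0,0,0],[0,0,0],-1]]'
python3 - <<'E'
from plant import ctrl, imaging
from h import *
m=imaging.camera_model('wrist');p,d=imaging.snapshot('wrist')
np.savez('w2.npz',p=p,d=d,**m);cv2.imwrite('pics/w2.png',p)
E
```

```text
clock: 4.15
tool_pos: [0.6441, 0.0616, 0.0049]
orientation: [180.0, 0.0, 171.7]
force: [0.3, 0.6, 2.7]
opening: 0.0416
gripper_force: 29.1
clock: 4.65
tool_pos: [0.6429, 0.0615, 0.0836]
orientation: [180.0, -0.1, 171.6]
force: [-0.2, 0.3, -7.3]
opening: 0.042
gripper_force: 27.8
```

View pics/w2.png

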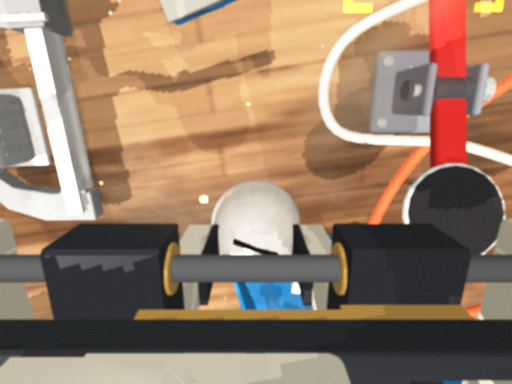

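The dome is held, centred between the fingers at column 255, with its near edge at row 182. I'll check where its axis sits relative to the tool.

Run:
```python
from h import *
np.set_printoptions(precision=4,suppress=True)
W=dict(np.load('w2.npz'))
c0,_=ray(W,0,0);v,u=np.mgrid[175:250,205:305];D=W['d'][175:250,205:305]
X=np.stack([u,v,np.ones_like(u)],-1)@np.linalg.inv(W['mtx']).T@W['R']*D[...,None]+c0
X=X[(D>0)&(X[...,2]>.06)&(X[...,2]<.135)]
for z in np.arange(.075,.13,.006):
    s=X[abs(X[:,2]-z)<.003]
    if len(s)<10: continue
    A=np.c_[2*s[:,:2],np.ones(len(s))]
    q=np.linalg.lstsq(A,(s[:,:2]**2).sum(1),rcond=None)[0];print(z,len(s),q[:2],np.sqrt(q[2]+q[0]**2+q[1]**2),s[:,0].min())
s=X[X[:,2]>.118];print(s.mean(0),X[:,2].max())
```

```text
0.081 33 [0.6446 0.0608] 0.02877497184011855 0.6156806599018151
0.08700000000000001 204 [0.644 0.061] 0.028599825522514433 0.6150043539800419
0.09300000000000001 340 [0.644 0.061] 0.027876659865083482 0.6156357289555296
0.09900000000000002 453 [0.6439 0.061 ] 0.02670775519195213 0.6161730839462323
0.10500000000000002 614 [0.6438 0.0611] 0.024843335978967263 0.6174412819529043
0.11100000000000003 776 [0.643  0.0611] 0.02153651765763326 0.6200707225867319
0.11700000000000003 1890 [0.6423 0.0609] 0.016715260536658855 0.6222573160106748
0.12300000000000004 972 [0.6305 0.0624] 0.014085258309691201 0.6288025324844007
0.12900000000000006 154 [0.6256 0.0631] 0.02480205094477153 0.6285821989058403
[0.6373 0.0614 0.1217] 0.13492032680346092
```

```bash
python3 -m crank '[[[0,0,0.03],[0,0,0],-1],[[0,0.011,0.012],[0,0,0],-1],[[0.004,0.03,0],[0,0,1.5],-1],[[0.005,0.03,0],[0,0,1.5],-1],[[0.005,0.03,0],[0,0,1.5],-1],[[0.005,0.03,0],[0,0,1.5],-1],[[0,0,0],[0,0,0],-1],[[0,0,0],[0,0,0],-1]]'
python3 - <<'E'
from plant import ctrl, imaging
from h import *
np.set_printoptions(precision=4,suppress=True)
m=imaging.camera_model('wrist');print(ctrl.get_obs()['tool_pos']);p,d=imaging.snapshot('wrist')
np.savez('w3.npz',p=p,d=d,**m);cv2.imwrite('pics/w3.png',p)
W=dict(np.load('w3.npz'))
c0,_=ray(W,0,0);v,u=np.mgrid[175:250,205:305];D=W['d'][175:250,205:305]
X=np.stack([u,v,np.ones_like(u)],-1)@np.linalg.inv(W['mtx']).T@W['R']*D[...,None]+c0
X=X[(D>0)&(X[...,2]>.1)&(X[...,2]<.18)]
for z in np.arange(.117,.165,.006):
    s=X[abs(X[:,2]-z)<.003]
    if len(s)<10: continue
    A=np.c_[2*s[:,:2],np.ones(len(s))]
    q=np.linalg.lstsq(A,(s[:,:2]**2).sum(1),rcond=None)[0];print(z,len(s),q[:2],np.sqrt(q[2]+q[0]**2+q[1]**2),s[:,0].min())
E
```

```text
clock: 5.5
tool_pos: [0.6618, 0.1934, 0.1244]
orientation: [-179.9, -0.2, 177.7]
force: [0.6, -0.8, -6.4]
opening: 0.0412
gripper_force: 27.9
[0.6618 0.1934 0.1244]
0.12300000000000001 36 [0.6627 0.1931] 0.027563847536065316 0.6347980893081919
0.129 277 [0.6634 0.1929] 0.028521371696005115 0.6343918453619917
0.135 343 [0.6632 0.1929] 0.02763528828253225 0.634584510697888
0.14100000000000001 490 [0.6631 0.1929] 0.026402273572040384 0.635579136910999
0.14700000000000002 599 [0.6631 0.1929] 0.02439339106251438 0.6372301955458469
0.15300000000000002 1106 [0.6617 0.1929] 0.02023714664935479 0.6397396107309793
0.15900000000000003 1974 [0.6592 0.1927] 0.013585450109916405 0.6426838070790581
```

View pics/w3.png

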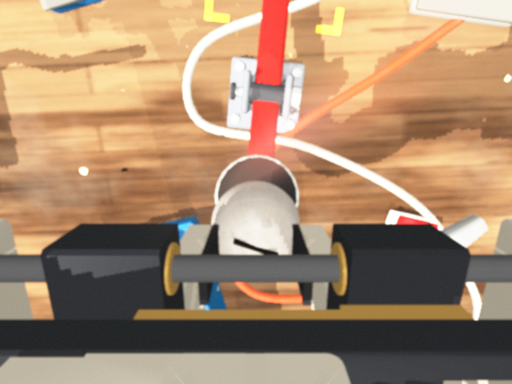

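The dome hangs straight above the pan at (255,215) with its axis at (0.663, 0.193), which is where it should be. I'll lower it.

```bash
python3 -m crank '[[[0,0,-0.015],[0,0,0],-1],[[0,0,-0.015],[0,0,0],-1],[[0,0,-0.006],[0,0,0],-1],[[0,0,-0.006],[0,0,0],-1],[[0,0,-0.006],[0,0,0],-1],[[0,0,-0.006],[0,0,0],-1],[[0,0,0],[0,0,0],-1]]'
python3 -m crank '[[[0,0,-0.003],[0,0,0],-1],[[0,0,-0.002],[0,0,0],-1],[[0,0,0],[0,0,0],-1]]'
```

```text
clock: 6.25
tool_pos: [0.663, 0.1925, 0.0722]
orientation: [-180.0, -0.0, 177.7]
force: [-1.1, -0.0, -3.9]
opening: 0.0414
gripper_force: 28.3
clock: 6.55
tool_pos: [0.6635, 0.1929, 0.0681]
orientation: [180.0, 0.1, 177.7]
force: [1.3, -0.4, -2.4]
opening: 0.0412
gripper_force: 28.6
```

```bash
python3 -m crank '[[[0,0,-0.002],[0,0,0],-1],[[0,0,-0.001],[0,0,0],-1],[[0,0,0],[0,0,0],-1]]'
python3 -m crank '[[[0,0,-0.001],[0,0,0],-1],[[0,0,0],[0,0,0],-1],[[0,0,0],[0,0,0],-1]]'
python3 -m crank '[[[0,0,-0.001],[0,0,0],-1],[[0,0,0],[0,0,0],-1],[[0,0,0],[0,0,0],-1]]'
```

```text
clock: 6.85
tool_pos: [0.6632, 0.1927, 0.0649]
orientation: [180.0, 0.0, 177.7]
force: [1.2, 0.4, -2.1]
opening: 0.0413
gripper_force: 28.6
clock: 7.15
tool_pos: [0.6634, 0.1927, 0.0641]
orientation: [180.0, 0.1, 177.7]
force: [4.1, 0.5, 0.2]
opening: 0.041
gripper_force: 28.8
clock: 7.45
tool_pos: [0.6639, 0.1927, 0.0636]
orientation: [180.0, 0.1, 177.7]
force: [5.0, 0.1, 6.1]
opening: 0.0414
gripper_force: 29.4
```

```bash
python3 -m crank '[[[0,0,0],[0,0,0],0.2],[[0,0,0],[0,0,0],0.5],[[0,0,0],[0,0,0],1],[[0,0,0],[0,0,0],1],[[0,0,0],[0,0,0],1],[[0,0,0],[0,0,0],1],[[0,0,0],[0,0,0],1]]'
python3 -m crank '[[[0,0,0.01],[0,0,0],1],[[0,0,0.03],[0,0,0],1],[[0,0,0.04],[0,0,0],1],[[0,0,0.04],[0,0,0],1],[[-0.04,0,0.02],[0,0,0],1],[[-0.04,0,0],[0,0,0],1],[[-0.04,-0.02,0],[0,0,0],1],[[-0.03,-0.03,0],[0,0,0],1],[[0,0,0],[0,0,0],1]]'
python3 - <<'E'
from plant import ctrl, imaging
from h import *
np.set_printoptions(precision=4,suppress=True)
m=imaging.camera_model('wrist');print(ctrl.get_obs()['tool_pos']);p,d=imaging.snapshot('wrist')
np.savez('w4.npz',p=p,d=d,**m)
t,d2=imaging.snapshot('top');np.savez('top1.npz',p=t,d=d2,**imaging.camera_model('top'))
cv2.imwrite('pics/w4.png',np.hstack([cv2.resize(p,(400,300)),cv2.resize(t[110:230,150:310],(400,300),interpolation=cv2.INTER_CUBIC)]))
E
```

```text
clock: 8.15
tool_pos: [0.6628, 0.1925, 0.0626]
orientation: [-180.0, -0.0, 177.7]
force: [0.0, -0.8, 0.2]
opening: 0.0864
gripper_force: 0.0
clock: 9.05
tool_pos: [0.5096, 0.1401, 0.2046]
orientation: [179.9, 0.0, 177.6]
force: [1.1, 0.7, 0.4]
opening: 0.0875
gripper_force: 0.0
[0.5096 0.1401 0.2046]
```

View pics/w4.png

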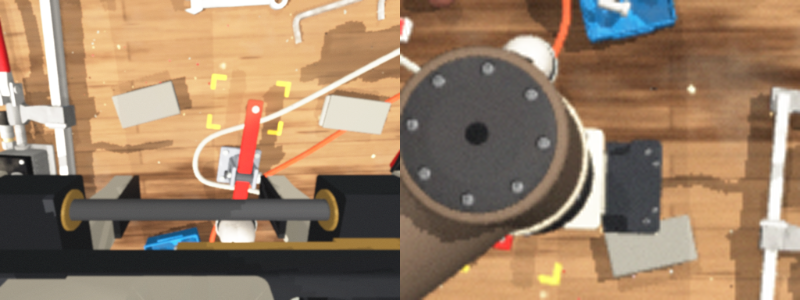

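The wrist panel shows the dome on the pan at (237,230), the jaw end at (255,108) and the blue pad at (147,104). I'll check the jaw height and the pad pose using depth.

Run:
```python
from h import *
np.set_printoptions(precision=4,suppress=True)
W=dict(np.load('w4.npz'));k=1.28
print('jaw',dep(W,W['d'],255*k,109*k),'dome?',dep(W,W['d'],237*k,226*k))
c0,_=ray(W,0,0);v,u=np.mgrid[85:180,125:250];D=W['d'][85:180,125:250]
X=np.stack([u,v,np.ones_like(u)],-1)@np.linalg.inv(W['mtx']).T@W['R']*D[...,None]+c0
mk=((D>0)&(X[...,2]>.012)&(X[...,2]<.03)).astype(np.uint8)
n,L,st,_=cv2.connectedComponentsWithStats(mk);i=1+st[1:,4].argmax();s=X[L==i]
r=cv2.minAreaRect((s[:,:2]*1000).astype(np.float32));print(len(s),r,s[:,2].mean(),cv2.boxPoints(r))
```

```text
jaw [0.4751 0.2192 0.0591] dome? [0.6424 0.1898 0.0888]
3397 ((466.743408203125, 58.50355529785156), (52.10938262939453, 97.19237518310547), 12.096771240234375) 0.020750664428707943 [[431.0833 100.5606]
 [451.4513   5.5263]
 [502.4035  16.4466]
 [482.0356 111.4808]]
```

```bash
python3 -c "
from plant import ctrl;print(ctrl.get_obs()['joint_pos'])"
```

```text
[ 3.66376165e+01  6.73483393e+00 -1.69088477e+01  1.61972040e-02
 -6.61947190e+01 -1.28988140e+02]
```

```bash
python3 -m crank '[[[-0.003,-0.01,0],[0,0,8.5],1],[[-0.003,-0.01,0],[0,0,8.5],1],[[-0.003,-0.01,0],[0,0,8.5],1],[[-0.003,-0.01,0],[0,0,8.5],1],[[-0.003,-0.01,0],[0,0,8.5],1],[[-0.003,-0.01,0],[0,0,8.5],1],[[-0.003,-0.01,0],[0,0,8.5],1],[[-0.003,-0.01,0],[0,0,8.5],1],[[-0.003,-0.01,0],[0,0,8.5],1],[[-0.003,-0.01,0],[0,0,8.5],1],[[-0.003,-0.01,0],[0,0,8.5],1],[[-0.002,-0.007,0],[0,0,8.5],1]]'
python3 -m crank '[[[0,0,-0.04],[0,0,2.3],1],[[0,0,-0.04],[0,0,0],1],[[0,0,0],[0,0,0],1],[[0,0,0],[0,0,0],1]]'
python3 - <<'E'
from plant import ctrl, imaging
from h import *
np.set_printoptions(precision=4,suppress=True)
m=imaging.camera_model('wrist');o=ctrl.get_obs();print(o['joint_pos']);p,d=imaging.snapshot('wrist')
np.savez('w5.npz',p=p,d=d,**m)
t,d2=imaging.snapshot('scene');np.savez('scene1.npz',p=t,d=d2,**imaging.camera_model('scene'))
cv2.imwrite('pics/w5.png',np.hstack([cv2.resize(p,(400,300)),cv2.resize(t[150:270,150:310],(400,300),interpolation=cv2.INTER_CUBIC)]))
E
```

```text
clock: 10.35
tool_pos: [0.4787, 0.0254, 0.203]
orientation: [-180.0, -0.0, -80.0]
force: [0.6, 0.3, 0.9]
opening: 0.0878
gripper_force: 0.0
clock: 10.75
tool_pos: [0.4787, 0.0256, 0.1234]
orientation: [179.9, -0.1, -78.0]
force: [-0.1, 0.0, 1.0]
opening: 0.0875
gripper_force: 0.0
[ 26.6806   5.8746 -29.4686   0.0541 -54.739  -14.7353]
```

View pics/w5.png

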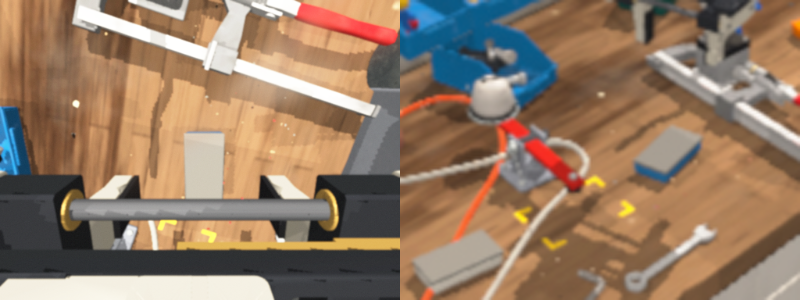

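The right panel confirms the dome stands on the pan (493,97) with the jaw raised (575,185), and the pad at (668,153) has blue sides. In the wrist panel the pad's free end is at (204,160), between the fingers. Now I'll grasp it.

```bash
python3 -m crank '[[[-0.004,-0.002,-0.03],[0,0,0],1],[[0,0,-0.04],[0,0,0],1],[[0,0,-0.03],[0,0,0],1],[[0,0,-0.015],[0,0,0],1],[[0,0,-0.004],[0,0,0],1],[[0,0,0],[0,0,0],1]]'
python3 -m crank '[[[0,0,0],[0,0,0],-1],[[0,0,0],[0,0,0],-1],[[0,0,0],[0,0,0],-1],[[0,0,0],[0,0,0],-1],[[0,0,0],[0,0,0],-1],[[0,0,0],[0,0,0],-1]]'
python3 - <<'E'
from plant import ctrl, imaging
from h import *
np.set_printoptions(precision=4,suppress=True)
m=imaging.camera_model('wrist');p,d=imaging.snapshot('wrist')
np.savez('w6.npz',p=p,d=d,**m)
cv2.imwrite('pics/w6.png',p)
E
```

```text
clock: 11.45
tool_pos: [0.4751, 0.024, 0.0047]
orientation: [-179.9, 0.0, -78.0]
force: [0.4, 0.4, 0.0]
opening: 0.0877
gripper_force: 0.0
clock: 12.05
tool_pos: [0.474, 0.0235, 0.0039]
orientation: [-180.0, 0.0, -78.0]
force: [0.5, -0.3, -0.1]
opening: 0.0453
gripper_force: 0.0
```

View pics/w6.png

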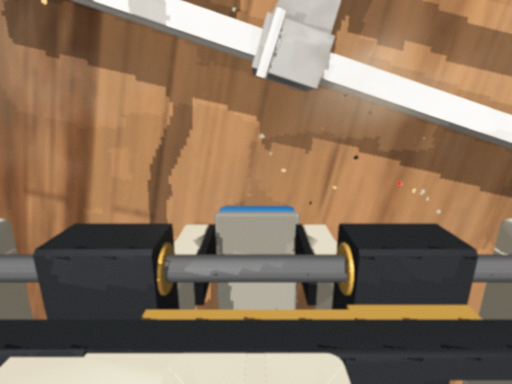

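The pad end with its blue side is between the fingers at (256,212). I'll finish closing, then slide it.

```bash
python3 -m crank '[[[0,0,0],[0,0,0],-1],[[0,0,0],[0,0,0],-1],[[0,0,0],[0,0,0],-1]]'
```

```text
clock: 12.4
tool_pos: [0.4739, 0.0235, 0.0037]
orientation: [180.0, -0.0, -78.0]
force: [-0.2, 0.9, -0.2]
opening: 0.017
gripper_force: 0.0
```

Run:
```python
from plant import ctrl, imaging
from h import *
np.set_printoptions(precision=3,suppress=True,linewidth=150)
m=imaging.camera_model('wrist');o=ctrl.get_obs();p,d=imaging.snapshot('wrist');np.savez('w7.npz',p=p,d=d,**m)
print(o['opening'],o['gripper_force'])
for n,tp in (('w5',(.4787,.0256,.1234)),('w6',(.474,.0235,.0039)),('w7',o['tool_pos'])):
    W=dict(np.load(n+'.npz'));a=np.radians(-78)
    v,u=np.mgrid[0:384,0:512];D=W['d'];c0,_=ray(W,0,0)
    X=(np.stack([u,v,np.ones_like(u)],-1)@np.linalg.inv(W['mtx']).T@W['R']*D[...,None]+c0)-np.array(tp)
    tx=X[...,0]*np.cos(a)+X[...,1]*np.sin(a);ty=X[...,0]*np.sin(a)-X[...,1]*np.cos(a);h=X[...,2]
    print(n)
    for y0 in range(-80,80,10):
        k=(D>0)&(abs(tx)<.03)&(ty*1000>=y0)&(ty*1000<y0+10)
        q=h[k];f=k&(abs(tx)<.03)&(h+tp[2]>.025)
        print(y0,len(q),'lowest above 25mm abs:',(h[f].min(),tx[f][h[f].argmin()]) if f.any() else None,'pad/bench med',np.median(q[q+tp[2]<.025])+tp[2] if (q+tp[2]<.025).any() else None)
```

```text
0.01704897417201264 0.0
w5
-80 520 lowest above 25mm abs: (np.float64(0.11603535293999469), np.float64(0.020243327914854663)) pad/bench med -0.00018594760546986056
-70 1724 lowest above 25mm abs: (np.float64(0.03691579588089382), np.float64(0.01138994260655428)) pad/bench med -0.00026164585055760137
-60 3641 lowest above 25mm abs: (np.float64(0.03185977785255219), np.float64(0.011616435335867608)) pad/bench med -0.00021516586081421485
-50 7725 lowest above 25mm abs: (np.float64(0.02640017973699095), np.float64(0.009377714690192393)) pad/bench med -0.00018780527556316873
-40 4026 lowest above 25mm abs: (np.float64(0.10803884945379046), np.float64(0.02471523173727197)) pad/bench med -0.0001712923500357677
-30 3957 lowest above 25mm abs: (np.float64(0.10814909431326782), np.float64(0.02477701772504222)) pad/bench med -0.0002133001493574982
-20 4029 lowest above 25mm abs: (np.float64(0.10813416111631231), np.float64(0.024753423252723367)) pad/bench med 0.020288040402027613
-10 4437 lowest above 25mm abs: (np.float64(0.10834625109976818), np.float64(0.029496272162844072)) pad/bench med 0.
[... 4749 characters left out ...]
3.315370822067065e-05
30 4957 lowest above 25mm abs: (np.float64(0.11542699714205122), np.float64(0.02484398535009033)) pad/bench med -0.0002266809905858841
40 4016 lowest above 25mm abs: (np.float64(0.10787228622468482), np.float64(0.02460429836274645)) pad/bench med -0.0002630383451060758
50 2228 lowest above 25mm abs: (np.float64(0.10788017801707289), np.float64(0.024605723435434722)) pad/bench med -0.0002181765059553059
60 1092 lowest above 25mm abs: (np.float64(0.10802089769568309), np.float64(0.024692106949371406)) pad/bench med -0.0002890402504618639
70 1279 lowest above 25mm abs: (np.float64(0.09419403606629428), np.float64(0.004801150252600299)) pad/bench med -0.00022826992547586578
```

The camera depth shows the real fingertips about 26 mm above the reported TCP, so they closed above the pad. I'll reopen, go 25 mm lower and grip again.

```bash
python3 -m crank '[[[0,0,0.005],[0,0,0],1],[[0,0,0],[0,0,0],1],[[0,0,0],[0,0,0],1],[[0,0,0],[0,0,0],1],[[0,0,0],[0,0,0],1],[[0,0,0],[0,0,0],1],[[0,0,0],[0,0,0],1],[[0,0,0],[0,0,0],1],[[0,0,-0.01],[0,0,0],1],[[0,0,-0.01],[0,0,0],1],[[0,0,-0.006],[0,0,0],1],[[0,0,0],[0,0,0],1]]'
python3 -m crank '[[[0,0,-0.003],[0,0,0],1],[[0,0,0],[0,0,0],1]]'
```

```text
clock: 13.65
tool_pos: [0.473, 0.0231, -0.0186]
orientation: [179.8, -0.0, -78.1]
force: [0.3, -0.5, 0.1]
opening: 0.0876
gripper_force: 0.0
clock: 13.85
tool_pos: [0.4739, 0.0235, -0.0205]
orientation: [180.0, -0.0, -78.0]
force: [0.2, -1.1, 0.3]
opening: 0.0878
gripper_force: 0.0
```

```bash
python3 -m crank '[[[0,0,0],[0,0,0],-1],[[0,0,0],[0,0,0],-1],[[0,0,0],[0,0,0],-1],[[0,0,0],[0,0,0],-1],[[0,0,0],[0,0,0],-1],[[0,0,0],[0,0,0],-1],[[0,0,0],[0,0,0],-1],[[0,0,0],[0,0,0],-1]]'
```

```text
clock: 14.65
tool_pos: [0.474, 0.0235, -0.0202]
orientation: [-180.0, -0.0, -78.0]
force: [-0.2, 0.8, 2.2]
opening: 0.0513
gripper_force: 30.0
```

```bash
python3 - <<'E'
from h import *
W=dict(np.load('w4.npz'))
v,u=np.mgrid[0:384,0:512];D=W['d'];c0,_=ray(W,0,0)
X=(np.stack([u,v,np.ones_like(u)],-1)@np.linalg.inv(W['mtx']).T@W['R']*D[...,None]+c0)[(D>0)&(v<222)]
for x0 in np.arange(.43,.64,.02):
  print('%.2f'%x0,*['%4d'%(1000*s.max()) if len(s) else '   .' for y0 in np.arange(.14,.28,.02) for s in [X[(X[:,0]>=x0)&(X[:,0]<x0+.02)&(X[:,1]>=y0)&(X[:,1]<y0+.02),2]]])
E
python3 -m crank '[[[0,0,0.005],[0,0,0],-1],[[-0.005,0.013,0.002],[0,0,-5],-1],[[-0.005,0.013,0],[0,0,-5],-1],[[-0.005,0.013,0],[0,0,-5],-1],[[-0.005,0.013,0],[0,0,-5.3],-1],[[0,0,0],[0,0,0],-1],[[0,0,0],[0,0,0],-1]]'
```

```text
0.43    2    2    2    2    2    1    3    1
0.45    2    1    2   56   56    1    2    2
0.47    2    2    1   60  302    1   10   10
0.49    2    2    8   56   56    9   10    2
0.51    9    9   10   56   56    2    2    1
0.53    9    9   52   56   55    2    1    1
0.55    1   53   61   56   61    8    1    9
0.57    2   54   56   55   59    7   10   10
0.59    1    0    .    .    .    9   10    2
0.61    .    .    .    .    .    .    .    .
0.63    .    .    .    .    .    .    .    .
clock: 15.35
tool_pos: [0.454, 0.0757, -0.013]
orientation: [-180.0, 0.0, -98.2]
force: [-0.5, -0.4, 0.3]
opening: 0.0515
gripper_force: 30.0
```

```bash
python3 -m crank '[[[0.002,0.013,0.002],[0,0,0],-1],[[0.002,0.014,0],[0,0,0],-1],[[0.002,0.014,0],[0,0,0],-1],[[0.002,0.014,0],[0,0,0],-1],[[0.002,0.014,0],[0,0,0],-1],[[0.002,0.014,0],[0,0,0],-1],[[0.002,0.013,0],[0,0,0],-1],[[0.002,0.013,0],[0,0,0],-1],[[0,0,0],[0,0,0],-1],[[0,0,0],[0,0,0],-1]]'
python3 -m crank '[[[0,0,-0.004],[0,0,0],-1],[[0,0,-0.003],[0,0,0],-1],[[0,0,-0.002],[0,0,0],-1],[[0,0,0],[0,0,0],-1]]'
```

```text
clock: 16.35
tool_pos: [0.4697, 0.1848, -0.0114]
orientation: [180.0, -0.0, -98.3]
force: [-0.0, 0.3, -0.4]
opening: 0.0514
gripper_force: 30.0
clock: 16.75
tool_pos: [0.4697, 0.1839, -0.0202]
orientation: [180.0, -0.0, -98.4]
force: [-2.5, -0.8, 4.4]
opening: 0.0512
gripper_force: 30.0
```

```bash
python3 -m crank '[[[0,0,0],[0,0,0],0.5],[[0,0,0],[0,0,0],0.5],[[0,0,0],[0,0,0],0.5],[[0,0,0],[0,0,0],0.5],[[0,0,0],[0,0,0],0.5],[[0,0,0.01],[0,0,0],0.5],[[0,0,0.03],[0,0,0],0.5],[[0,0,0.04],[0,0,0],0.5],[[0,0,0.04],[0,0,0],0.5],[[0,0,0.04],[0,0,0],0.5],[[0,-0.04,0.02],[0,0,0],0.5],[[0,-0.04,0],[0,0,0],0.5]]'
python3 -m crank '[[[0,-0.05,0],[0,0,0],0.5],[[0,-0.05,0],[0,0,0],0.5],[[0,-0.05,0],[0,0,0],0.5],[[0,0,0],[0,0,0],0.5],[[0,0,0],[0,0,0],0.5]]'
python3 - <<'E'
from plant import ctrl, imaging
from h import *
np.set_printoptions(precision=4,suppress=True)
ims=[]
for n in('top','scene'):
    p,d=imaging.snapshot(n);np.savez(n+'2.npz',p=p,d=d,**imaging.camera_model(n))
    q=p[110:230,150:310] if n=='top' else p[150:270,130:290]
    ims.append(cv2.resize(q,(400,300),interpolation=cv2.INTER_CUBIC))
cv2.imwrite('pics/end.png',np.hstack(ims))
E
```

```text
clock: 17.95
tool_pos: [0.4718, 0.1052, 0.1641]
orientation: [-179.7, 0.2, -98.2]
force: [1.6, -1.3, -0.4]
opening: 0.0655
gripper_force: 0.0
clock: 18.45
tool_pos: [0.4698, -0.0468, 0.1604]
orientation: [-180.0, 0.0, -98.5]
force: [0.5, 0.5, 1.0]
opening: 0.066
gripper_force: 0.0
```

View pics/end.png

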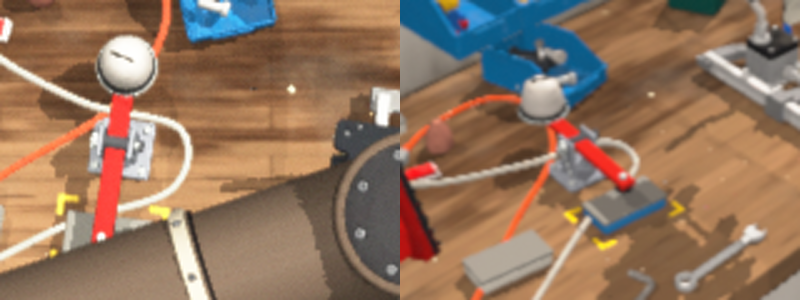

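The dome stands on the pan at (127,63), the jaw is raised, and the pad lies under it between the tape corners (625,207 in the scene panel). One numeric check of the pad pose before handing in.

Run:
```python
from h import *
W=dict(np.load('scene2.npz'))
v,u=np.mgrid[0:384,0:512];D=W['d'];c0,_=ray(W,0,0)
X=(np.stack([u,v,np.ones_like(u)],-1)@np.linalg.inv(W['mtx']).T@W['R']*D[...,None]+c0)[D>0]
s=X[(X[:,2]>.015)&(X[:,2]<.025)&(abs(X[:,0]-.475)<.055)&(abs(X[:,1]-.22)<.075)]
print(len(s),cv2.minAreaRect((s[:,:2]*1000).astype(np.float32)),s[:,2].mean())
def circ(lo,hi):
    s=X[(X[:,2]>lo)&(X[:,2]<hi)&(np.hypot(X[:,0]-.662,X[:,1]-.192)<.045)];r=cv2.minEnclosingCircle((s[:,:2]*1000).astype(np.float32));print(lo,len(s),r)
circ(.062,.085);circ(.05,.062);circ(.09,.12)
```

```text
268 ((474.6783447265625, 221.4146270751953), (74.16618347167969, 139.9041290283203), 9.767151832580566) 0.021896629196553177
0.062 123 ((656.076904296875, 198.68919372558594), 32.65459060668945)
0.05 65 ((653.2640380859375, 201.72232055664062), 35.556034088134766)
0.09 108 ((660.3059692382812, 197.31907653808594), 24.995899200439453)
```

```bash
python3 -c "
from plant import close_job;print(close_job())"
```

```text
the job is handed in; nothing more can be done
None
```

Job handed in at about 18.6 s of the 54 s: the final images show the dome on the tail pan, the jaw open, the blue-sided pad flat between the tape corners and the white-sided pad never touched. The judge gave no verdict, and my last pad and dome measurements were noisy.

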